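# Shift the bench lathe into third

### The arm

A 6-joint arm with a two-finger parallel gripper is mounted at the origin on the work surface. World frame = base frame: x ahead of the robot, y to its left, z up, the work surface at z = 0. Lengths are in m, angles in rad, forces in N, time in s.
With the tool pointing down it reaches from about 0.3 to 0.875 m from the base axis. Payload 6.4 kg.
Tool frame: the origin (TCP) lies where the fingers leave the gripper's body, on its centre line; the fingertips stand 64 mm ahead of it and the grasp point (between the pads) lies 45 mm ahead of it; z points along the fingers, y is the line along which they close (so a half turn about z gives the same grasp; the last joint's range is limited). The gripper opens to 88 mm and grips with 3 to 60 N. Pads are 18 mm wide; open, the fingers measure 123 mm over their backs; the gripper's body (75 mm by 187 mm) begins 45 mm behind the grasp point.
Start: joints at [-1.405, 0.181, 1.607, -0, 1.354, -0.206], TCP at [0.209, -0.536, 0.303] pointing down, gripper open.
Joint ranges: [-2.99, 2.99], [-0.89, 2.07], [0.3, 2.58], [-1.14, 4.28], [0, 2.63], [-3.12, 3.12]. Speed limits (rad/s): [2.57, 2.57, 3.01, 3.14, 3.14, 3.14].

### API

Orientations are given as a rotation vector (axis times angle).
In Python, from bench import read_state, grab_frame, job_done, find_in, mark_of gives the robot as it stands. The module is installed in compiled form; this text tells all that it offers.
- The arm moves only by the shell command python3 -m handwheel 'ROWS' [OPENING] [FORCE]. ROWS is JSON, a list of rows, each an object of numbers: "dx", "dy", "dz": the shift along the tool's x, y, z in mm; "roll": the turn about the tool's z in degrees. In form: [{"dx": .., "dy": .., "dz": .., "roll": ..}, ...]. A call has 1 to 12 rows; each row shifts and turns the commanded pose from where the row before left it, along the tool's axes as they then stand; what a row does not reach is not made up. A row lasts 1/10 s, in which the tool goes at most 50 mm and 8.59 degrees, less where a joint would pass 70% of its speed; a pose out of reach is approached as far as the arm can. A call with a gripper value outside its range is refused whole. OPENING is the gripper's target within -1 to 1 (shut at 1, half-way at 0, fully open at -1), set as the call begins (- or left out, the last holds). The fingers move at their own pace and stop on an object; FORCE is the grip in N (left out, the last holds). Time passes only in rows, so rows that do not move let the fingers close. It gives the time, the measured TCP pose, the force, the opening and the grip force at its end, in the units of the state.
- read_state(): the state, without advancing time (a new reading comes with each control period).
- grab_frame(name): name is "side" or "top"; returns a dict with "frame" (384x512x3 uint8, red, green, blue), "fx", "fy", "cx", "cy" (pixels), "rvec" (rotation vector, rad) and "tvec" (3), from world to camera coordinates, as OpenCV has them. Camera axes: x right, y down, z forward; pixel columns grow to the right and rows downward; lengths in m; the calibration is good to about 2 mm. A picture is of the moment at which its call begins. There is no depth.
- job_done(): hands the job in; it is judged then, once.
Trained networks look in a picture, given as the dict that the camera call returned (one of the last four; its "shot" number tells which), for a name from the list of things; names that differ only in an ending like _2 or _b are one class to them, and where a whole thing is asked for, a point or a joint stands for the part that bears it (a point fixed in the world has none). Each returns a list of dicts, best first, with "p" (0 to 1); they miss things now and then, are a little off and sometimes report something else, mostly with a low value. They report only what shows in the picture. A call takes as long as a camera call.
- find_in(picture, label): "location" ([row, column] in pixels, amid what is visible of it).
- mark_of(picture, label): "location" ([row, column] in pixels: a listed point, or the origin of a listed thing).
The state is a dict: "t": time; "joint_pos": joint angles; "dq": joint speeds; "effort": joint torques, N m; "eef_pos": TCP position; "tool_rot": TCP orientation; "wrist_force": force on the tool from outside, world axes, zero at the start; "torque": the same for the moment, N m; "opening": opening from 0.0 (shut) to 1.0 (fully open); "finger_force": force on a finger pad.
Only numpy, scipy, OpenCV 4.12 (cv2) and the standard library are available. Lean on these libraries where they do the work, as an engineer would, in place of code of your own. Each camera call takes 0.05 s, during which the arm holds its last target. There are 200 camera calls.

### The job

Put the small bench lathe into third gear: with the fingertips, push the knob of its gear lever through the H-shaped gate, to the crossbar, across to the right, then forward (away from the robot) until it is fully home in the far right slot, the one with three pips. Only push the lever, gently and without gripping it, do not run it into the fourth slot (near right), and leave it standing in third. Leave everything else on the bench where it is.

Things in the scene. Friction and masses are not known exactly. Their poses are not given: they have to be found in the camera images.
- gearbox: Green lathe gearbox, fixed, 250 (x) by 200 mm (y), its flat steel top 94 mm above the bench; a low bed and chuck stick out at the far side. Origin under its centre at bench level; x points forward (away from the robot, turned up to 0.35 rad), y left. Apart from the lever, things on the top are under 25 mm high. Brass pips number the slots: 1 far left, 2 near left, 3 far right, 4 near right.
- neutral (a point): Fixed point where the knob's centre is when the lever stands upright in the middle of the gate: 180 mm above the bench, over the gearbox's origin, same axes. The gate in the top plate: a crossbar along y, 16 mm wide, through x = 0, joining two slots along x, 58 mm long, which span 7 to 26 mm left and right of the middle.
- pivot (a point): Fixed point about which the lever swings both ways: 20 mm above the bench, on the gearbox's vertical centre line, 160 mm below neutral.
- knob (a point): Centre of the black knob on the lever, 160 mm from pivot. The knob is round, 34 mm across, reaching 20 mm below and 17 mm above this point, on a 9 mm steel stem. It moves up to 44 mm forward or back and 38 mm left or right of neutral, sinking at most 10 mm.
- lever (a joint): Forward-and-back angle of the lever (rad): 0 in the crossbar, positive forward (gearbox +x). Stops at -0.28 and 0.28; fully home in third is 0.28. Starts anywhere between -0.27 and 0.27, on the left. No spring: about 1 to 2 N at the knob moves it and it stays where it is left. Its stops give slightly. It can cross only within 0.05 of 0.
- selector (a joint): Sideways angle of the lever in rad: 0 in the middle, positive to the right (gearbox -y). Stops at -0.24 and +0.24; the lever can go forward or back only when it is past about 0.17 to either side. It starts at the left (-0.235 to -0.185) and is +0.17 to +0.24 in third.
- tin: Bystander, to be left alone: flat round aluminium tin, 42 mm across and 20 mm high, lying loose on the near left corner of the gearbox's top plate. Origin at the centre of its underside.
- gauge: Bystander, to be left alone: flat dark steel gauge bar, 100 by 16 by 5 mm, lying loose crosswise on the far end of the gearbox's top plate. Origin at the centre of its underside.
- dish: Bystander, to be left alone: shallow glass dish, 90 mm across and 22 mm high, on the bench to the left of the gearbox. Origin at the centre of its underside.
- oiler: Bystander, to be left alone: brass oil can with a spout, 56 mm across and 85 mm high, on the bench to the right of the gearbox. Origin at the centre of its underside.
- file: Bystander, to be left alone: flat file with a round wooden handle, 250 mm long, lying on the bench far to the left. Origin on its underside, 20 mm behind the joint of blade and handle.
- disc: Bystander, to be left alone: copper disc, 76 mm across and 16 mm thick, lying on the bench to the right. Origin at the centre of its underside.
- jar: Bystander, to be left alone: small amber jar, 48 mm across and 45 mm high, on the bench to the far right. Origin at the centre of its underside.

How it is judged:
By the outcome, as a careful person would: the job done as asked, in the order asked, and still so for the second after the job is handed in, with the robot touching nothing.
It also fails if it takes over 72 s, if anything falls off the work surface, if the arm or the gripper's body presses on something with over 40 N, if the wrist force passes 120 N, or if a joint passes its speed limit or range.

## Working session

There is one attempt and no reset: what is moved stays moved. The work goes in short steps, Python scripts to look and compute and a shell command to move; the robot and the scene stay as the last step left them, time stands still between calls to the robot, and variables do not carry over. Pictures are saved under pics/ and viewed, at most 10 in all, crops included, and the job is handed in when it is done.

```bash
mkdir -p pics
cat > h.py <<'E'
import numpy as np, cv2
from bench import *
def cam(f):
    R=cv2.Rodrigues(np.array(f["rvec"],float))[0]; t=np.array(f["tvec"],float).ravel()
    return R,t
def ray(f,rc):
    R,t=cam(f); d=R.T@np.array([(rc[1]-f["cx"])/f["fx"],(rc[0]-f["cy"])/f["fy"],1]); return -R.T@t,d/np.linalg.norm(d)
def atz(f,rc,z):
    o,d=ray(f,rc); return o+d*(z-o[2])/d[2]
def tri(a,ra,b,rb):
    o1,d1=ray(a,ra);o2,d2=ray(b,rb)
    s=np.linalg.lstsq(np.stack([d1,-d2],1),o2-o1,rcond=None)[0]
    p,q=o1+d1*s[0],o2+d2*s[1]; return (p+q)/2,np.linalg.norm(p-q)
def proj(f,p):
    R,t=cam(f);c=R@np.array(p)+t;return [c[1]/c[2]*f["fy"]+f["cy"],c[0]/c[2]*f["fx"]+f["cx"]]
E
python3 - <<'E'
from h import *
np.set_printoptions(precision=4,suppress=True)
S,T=grab_frame("side"),grab_frame("top")
cv2.imwrite("pics/a.png",np.vstack([S["frame"],T["frame"]])[:,:,::-1][:,:])
im=np.hstack([S["frame"],T["frame"]])[:,:,::-1]
cv2.imwrite("pics/a.png",cv2.resize(im,(800,300))); cv2.imwrite("pics/top.png",cv2.resize(T["frame"][:,:,::-1],(800,600)))
for n in["knob","neutral","pivot","gearbox","tin","gauge","oiler","dish"]:
    m=[mark_of(f,n)[:2] for f in(S,T)]
    print(n,[[(np.round(x["location"],1),round(x["p"],2)) for x in k] for k in m])
    if m[0] and m[1]: print("  ",tri(S,m[0][0]["location"],T,m[1][0]["location"]))
print(read_state())
E
```

```text
knob [[(array([200.8, 250.1]), 0.63), (array([228.2, 285.4]), 0.34)], [(array([191. , 235.3]), 0.42)]]
   (array([0.5119, 0.0932, 0.1754]), np.float64(0.0020430333094256913))
neutral [[(array([201.7, 256.9]), 0.68), (array([191.8, 255. ]), 0.58)], [(array([195.7, 248.9]), 0.78), (array([164.7, 256. ]), 0.55)]]
   (array([0.4985, 0.0569, 0.1422]), np.float64(0.007682641530687481))
pivot [[(array([207.1, 220.1]), 0.63), (array([235.7, 255.6]), 0.62)], [(array([198.3, 249.4]), 0.91)]]
   (array([0.5479, 0.0623, 0.1255]), np.float64(0.1034628982872555))
gearbox [[(array([234.9, 257.5]), 0.9)], []]
tin [[(array([228. , 285.1]), 0.44)], [(array([229.2, 229.7]), 0.44)]]
   (array([0.412 , 0.1153, 0.0964]), np.float64(0.005952497075202705))
gauge [[(array([208.8, 219.2]), 0.66)], [(array([163.7, 254.1]), 0.43)]]
   (array([0.604 , 0.0424, 0.1003]), np.float64(0.006875745444414822))
oiler [[(array([201.9, 258.9]), 0.57)], [(array([201.2, 302.9]), 0.66), (array([200.4, 194.8]), 0.63)]]
   (array([ 0.4962, -0.1068,  0.003 ]), np.float64(0.0016524085492704598))
dish [[(array([281. , 249.2]), 0.77), (array([146.4, 223.1]), 0.36)], [(array([202.2, 198.9]), 0.66)]]
   (array([ 0.5046,  0.2199, -0.0056]), np.float64(0.015230030319449313))
{'t': 0.9, 'joint_pos': array([-1.4053,  0.1807,  1.607 ,  0.    ,  1.3538, -0.2063]), 'dq': array([-0.0005, -0.0009, -0.0003,  0.0015,  0.0002,  0.0004]), 'effort': array([ -0.0009, -43.3826, -34.2179,   0.0702,   0.0308,   0.    ]), 'eef_pos': array([ 0.2089, -0.5357,  0.3027]), 'tool_rot': array([3.0874, 0.5807, 0.    ]), 'wrist_force': array([ 0.1119, -0.3318, -0.2904]), 'torque': array([ 0.0101, -0.0381, -0.0274]), 'finger_force': 0.0, 'opening': 0.9989404454240488}
```

View pics/top.png

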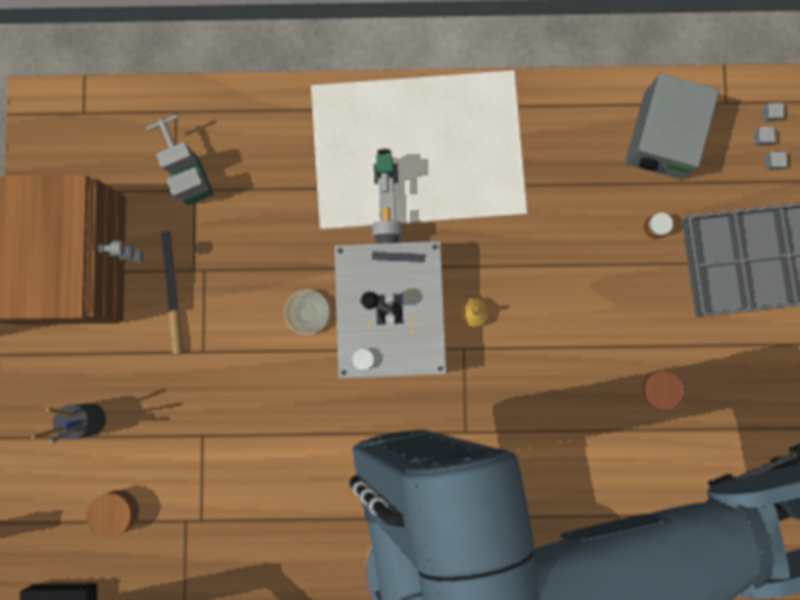

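View pics/a.png

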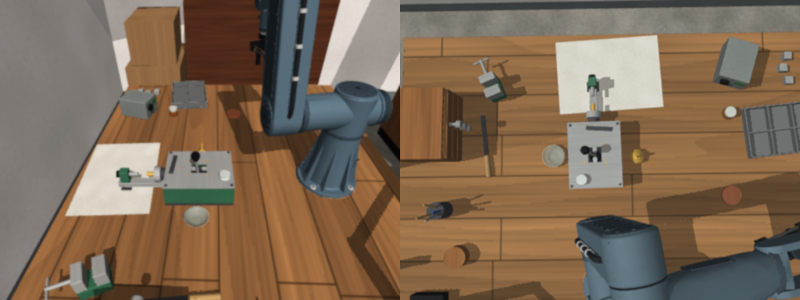

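The top view shows the plate with corners near (335,244), (440,242), (446,374), (339,378) in the 800x600 picture. The knob is at (371,300), left and slightly forward, the tin near left at (363,358), and the gauge at the far end. I'll fit the plate corners next.

Run:
```python
from h import *
np.set_printoptions(precision=4,suppress=True)
S,T=grab_frame("side"),grab_frame("top")
k=1.5625
C=[atz(T,(r/k,c/k),.094)[:2] for c,r in[(335,244),(440,242),(446,374),(339,378)]]
C=np.array(C);print(C)
# segmentation fit
f=T["frame"].astype(int);sat=f.max(2)-f.min(2)
m=((sat<22)&(f.mean(2)>90)).astype(np.uint8)
m[:154]=0;m[245:]=0;m[:,:208]=0;m[:,290:]=0
m=cv2.morphologyEx(m,cv2.MORPH_OPEN,np.ones((5,5)))
m=cv2.morphologyEx(m,cv2.MORPH_CLOSE,np.ones((15,15)))
cs=max(cv2.findContours(m,0,1)[0],key=cv2.contourArea).reshape(-1,2)
W=np.array([atz(T,(r,c),.094)[:2] for c,r in cs],np.float32)
r=cv2.minAreaRect(W*1000);print(r)
a=mark_of(S,"knob")[0]["location"];b=mark_of(T,"knob");print(b)
p,e=tri(S,a,T,b[0]["location"]);print(p,e)
c=C.mean(0);print(c)
for q in([*c,.094],[*c,.18]): print(proj(T,q),proj(S,q))
x0=C[:2].mean(0)-C[2:].mean(0);y0=(C[0]+C[3]-C[1]-C[2])/2;print(np.arctan2(x0[1],x0[0]),np.arctan2(-y0[0],y0[1]),np.linalg.norm(x0),np.linalg.norm(y0))
cr=cv2.resize(T["frame"][148:248,205:295,::-1],None,fx=6,fy=6,interpolation=2)
cr2=cv2.resize(S["frame"][180:270,190:310,::-1],None,fx=3,fy=3,interpolation=2)
o=np.zeros((600,800,3),np.uint8);o[:,:440]=cr[:,:440];o[:270,440:800]=cr2;cv2.imwrite("pics/b.png",o)
```

```text
[[ 0.6256  0.1598]
 [ 0.6268 -0.0394]
 [ 0.3775 -0.0468]
 [ 0.3725  0.153 ]]
((502.9718933105469, 58.1588020324707), (251.09764099121094, 201.24850463867188), 1.3908133506774902)
[{'location': [192.7, 235.9], 'p': 0.63}]
[0.5092 0.0913 0.1796] 0.002804634353359942
[0.5006 0.0567]
[np.float64(197.74655488210345), np.float64(249.57321506426186)] [np.float64(214.15804895047154), np.float64(255.2023719164005)]
[np.float64(195.13267782220376), np.float64(248.46016279964613)] [np.float64(191.04496483788557), np.float64(254.50088177764223)]
0.028114773778034213 0.015757735459395586 0.25127390922474985 0.19950698893534605
```

View pics/b.png

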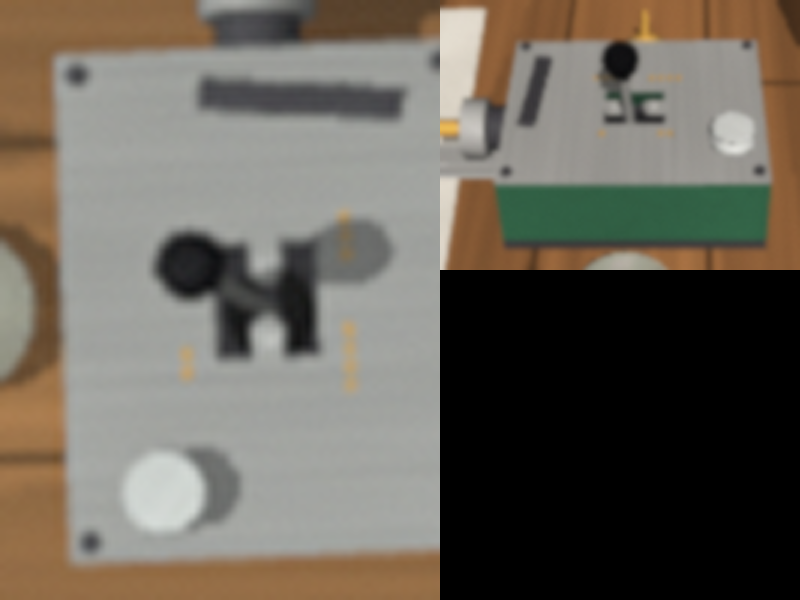

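The yaw is about 0.024 rad and the origin is near (0.502, 0.0575). In gearbox axes the knob is about 8 mm forward and 34 mm left. My plan is to shut the fingers and align them with the box, nudge the knob back to the crossbar, push it right, then push it forward.

```bash
python3 -m handwheel '[{"roll":6.6},{"roll":6.6},{"roll":6.7},{"dx":18,"dy":-31},{"dx":18,"dy":-31},{"dx":18,"dy":-31},{"dx":18,"dy":-31},{"dx":18,"dy":-31},{"dx":18,"dy":-31},{"dx":18,"dy":-31},{"dx":18,"dy":-31},{"dx":18,"dy":-31}]' 1 10
python3 -m handwheel '[{"dx":18,"dy":-31},{"dx":18,"dy":-31},{"dx":18,"dy":-31},{"dx":18,"dy":-31},{"dx":18,"dy":-31},{"dx":18,"dy":-31},{"dx":18,"dy":-31},{"dx":18,"dy":-31},{"dx":18,"dy":-31},{"dx":18,"dy":-31},{"dx":18,"dy":-31},{}]'
cat >> h.py <<'E'
O=np.array([.502,.0575]);A=.024;G=np.array([[np.cos(A),-np.sin(A)],[np.sin(A),np.cos(A)]])
def tool():
    s=read_state();R=cv2.Rodrigues(s["tool_rot"])[0]
    print("t",s["t"],"tip in gearbox mm",(G.T@(s["eef_pos"][:2]-O)*1000).round(1),"tipz",round(s["eef_pos"][2]*1000-64,1),"yaw",np.arctan2(R[1,0],R[0,0]).round(4),"op",round(s["opening"],2),"F",s["wrist_force"].round(1))
E
python3 -c "from h import *;tool()"
```

```text
t 1.1 tip in gearbox mm [-307.3 -586. ] tipz 238.7 yaw 0.3718 op 1.0 F [-0.   0.2 -1. ]invalid input
invalid input
```

```bash
python3 -m handwheel '[{"dx":0,"dy":0,"dz":0,"roll":6.6},{"dx":0,"dy":0,"dz":0,"roll":6.6},{"dx":0,"dy":0,"dz":0,"roll":6.7},{"dx":18,"dy":-31,"dz":0,"roll":0},{"dx":18,"dy":-31,"dz":0,"roll":0},{"dx":18,"dy":-31,"dz":0,"roll":0},{"dx":18,"dy":-31,"dz":0,"roll":0},{"dx":18,"dy":-31,"dz":0,"roll":0},{"dx":18,"dy":-31,"dz":0,"roll":0},{"dx":18,"dy":-31,"dz":0,"roll":0},{"dx":18,"dy":-31,"dz":0,"roll":0},{"dx":18,"dy":-31,"dz":0,"roll":0}]' 1 10
python3 -c "from h import *;tool()"
```

```text
t: 2.3
eef_pos: [0.3645, -0.2515, 0.303]
tool_rot: [3.141, 0.038, 0.001]
wrist_force: [0.3, -0.2, -0.2]
opening: 0.004
finger_force: 0.0
t 2.3 tip in gearbox mm [-144.9 -305.7] tipz 239.0 yaw 0.0242 op 0.0 F [ 0.3 -0.2 -0.2]
```

```bash
python3 -m handwheel '[{"dx":18,"dy":-31,"dz":0,"roll":0},{"dx":18,"dy":-31,"dz":0,"roll":0},{"dx":18,"dy":-31,"dz":0,"roll":0},{"dx":18,"dy":-31,"dz":0,"roll":0},{"dx":18,"dy":-31,"dz":0,"roll":0},{"dx":18,"dy":-31,"dz":0,"roll":0},{"dx":18,"dy":-31,"dz":0,"roll":0},{"dx":18,"dy":-31,"dz":0,"roll":0},{"dx":18,"dy":-31,"dz":0,"roll":0},{"dx":18,"dy":-31,"dz":0,"roll":0},{"dx":18,"dy":-31,"dz":0,"roll":0},{"dx":0,"dy":0,"dz":0,"roll":0}]'
python3 - <<'E'
from h import *
tool()
f=grab_frame("side");print(mark_of(f,"knob"),proj(f,[*(O+G@[.008,.034]),.176]),proj(f,read_state()["eef_pos"]+[0,0,-.064]))
cv2.imwrite("pics/c.png",cv2.resize(f["frame"][140:270,170:330,::-1],None,fx=4,fy=4,interpolation=2))
E
```

```text
t: 3.5
eef_pos: [0.5547, 0.096, 0.3027]
tool_rot: [-3.14, -0.044, -0.001]
wrist_force: [-0.8, -0.5, -0.1]
opening: 0.01
finger_force: 0.0
t 3.5 tip in gearbox mm [53.6 37.3] tipz 238.7 yaw 0.0283 op 0.01 F [-0.8 -0.5 -0.1]
[{'location': [201.6, 250.6], 'p': 0.71}] [np.float64(200.24356811011373), np.float64(250.7664064994505)] [np.float64(181.95432692515325), np.float64(232.90760633656922)]
```

View pics/c.png

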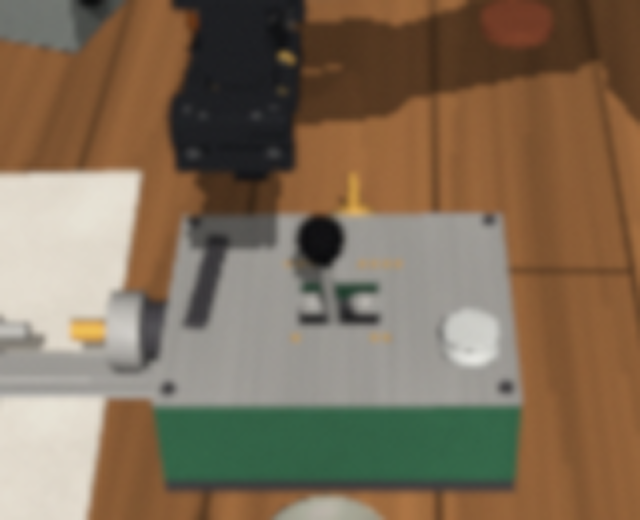

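The side view shows the knob where predicted, at about (320,240) in the crop. The tool hangs clear on its far side, at about (250,170). Next I lower it and nudge the knob back.

```bash
python3 -m handwheel '[{"dx":0,"dy":1,"dz":25,"roll":0},{"dx":0,"dy":1,"dz":25,"roll":0},{"dx":0,"dy":1,"dz":23,"roll":0},{"dx":-5,"dy":0,"dz":0,"roll":0},{"dx":-5,"dy":0,"dz":0,"roll":0},{"dx":-4,"dy":0,"dz":0,"roll":0},{"dx":-3,"dy":0,"dz":0,"roll":0},{"dx":-3,"dy":0,"dz":0,"roll":0},{"dx":-3,"dy":0,"dz":0,"roll":0},{"dx":-2,"dy":0,"dz":0,"roll":0},{"dx":0,"dy":0,"dz":0,"roll":0},{"dx":0,"dy":0,"dz":0,"roll":0}]'
cat >> h.py <<'E'
def knob():
    f=grab_frame("side");g=grab_frame("top")
    for n,h in(("side",f),("top",g)):
        for m in mark_of(h,"knob")[:2]:
            for z in(.171,.178): print(n,round(m["p"],2),m["location"],"gearbox",(G.T@(atz(h,m["location"],z)[:2]-O)*1000).round(1))
    return f,g
E
python3 - <<'E'
from h import *
tool();f,g=knob()
cv2.imwrite("pics/d.png",np.hstack([cv2.resize(f["frame"][160:260,190:290,::-1],(400,400),interpolation=2),cv2.resize(g["frame"][150:250,200:300,::-1],(400,400),interpolation=2)]))
E
```

```text
t: 4.8
eef_pos: [0.5287, 0.0894, 0.2297]
tool_rot: [-3.141, -0.039, 0.0]
wrist_force: [0.8, -0.6, 0.6]
opening: 0.007
finger_force: 0.5
t 4.8 tip in gearbox mm [27.5 31.2] tipz 165.7 yaw 0.0246 op 0.01 F [ 0.8 -0.6  0.6]
side 0.38 [200.5, 251.3] gearbox [ 6.8 29.1]
side 0.38 [200.5, 251.3] gearbox [ 6.4 37.5]
top 0.5 [196.3, 240.0] gearbox [-3.  23.1]
top 0.5 [196.3, 240.0] gearbox [-3.6 22.7]
```

View pics/d.png

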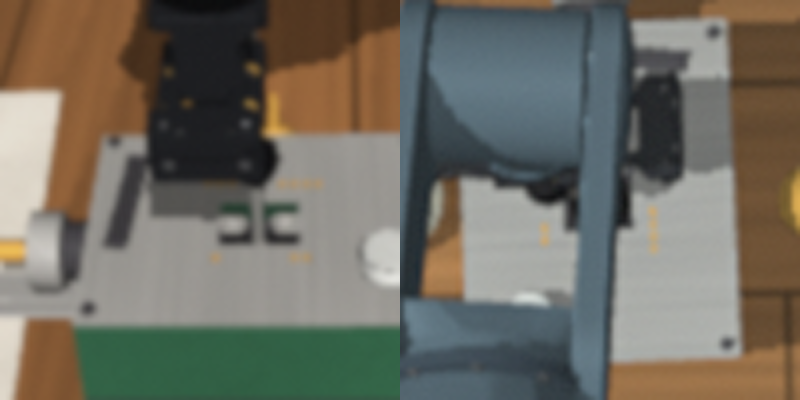

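The side crop shows the stem standing in the crossbar at about (257,205), with the knob edge at (277,160), so the knob's x is about 0. Next I go round to its left side.

```bash
python3 -m handwheel '[{"dx":8,"dy":0,"dz":0,"roll":0},{"dx":8,"dy":0,"dz":0,"roll":0},{"dx":0,"dy":-20,"dz":0,"roll":0},{"dx":0,"dy":-20,"dz":0,"roll":0},{"dx":0,"dy":-13,"dz":0,"roll":0},{"dx":-15,"dy":0,"dz":0,"roll":0},{"dx":-15,"dy":0,"dz":0,"roll":0},{"dx":-11,"dy":0,"dz":0,"roll":0},{"dx":0,"dy":0,"dz":0,"roll":0},{"dx":0,"dy":0,"dz":0,"roll":0}]'
python3 - <<'E'
from h import *
tool();f,g=knob()
cv2.imwrite("pics/e.png",np.hstack([cv2.resize(f["frame"][160:260,190:290,::-1],(400,400),interpolation=2),cv2.resize(g["frame"][150:250,200:300,::-1],(400,400),interpolation=2)]))
E
```

```text
t: 6.0
eef_pos: [0.5029, 0.1416, 0.23]
tool_rot: [3.141, 0.038, 0.001]
wrist_force: [0.8, 0.4, -0.5]
opening: 0.004
finger_force: 0.0
t 6.0 tip in gearbox mm [ 2.9 84.1] tipz 166.0 yaw 0.0244 op 0.0 F [ 0.8  0.4 -0.5]
top 0.43 [199.2, 248.5] gearbox [-12.   -0.2]
top 0.43 [199.2, 248.5] gearbox [-12.5  -0.5]
top 0.39 [197.1, 236.3] gearbox [-4.9 33.5]
top 0.39 [197.1, 236.3] gearbox [-5.5 33. ]
```

View pics/e.png

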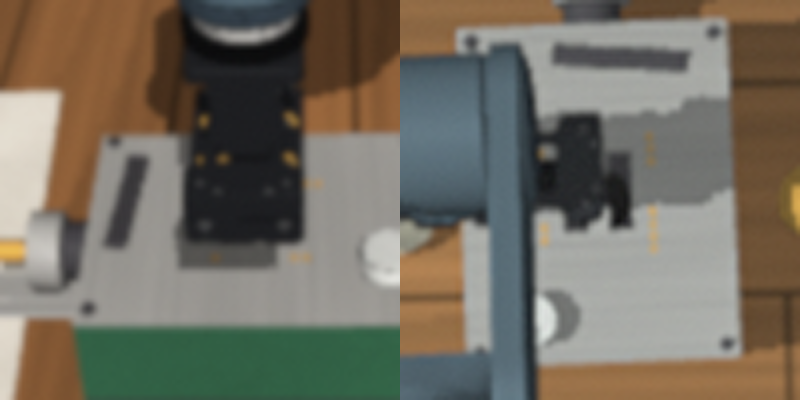

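The gripper hides the knob in both views, so I push in increments and watch the force.

```bash
python3 -m handwheel '[{"dx":-1,"dy":7,"dz":0,"roll":0},{"dx":-1,"dy":7,"dz":0,"roll":0},{"dx":0,"dy":4,"dz":0,"roll":0},{"dx":0,"dy":4,"dz":0,"roll":0},{"dx":0,"dy":3,"dz":0,"roll":0}]'
python3 -m handwheel '[{"dx":0,"dy":3,"dz":0,"roll":0},{"dx":0,"dy":2,"dz":0,"roll":0}]'
python3 -m handwheel '[{"dx":0,"dy":3,"dz":0,"roll":0},{"dx":0,"dy":2,"dz":0,"roll":0}]'
python3 -c "from h import *;tool()"
```

```text
t: 6.7
eef_pos: [0.5012, 0.1164, 0.23]
tool_rot: [-3.141, -0.038, -0.001]
wrist_force: [0.0, 2.7, 2.0]
opening: 0.004
finger_force: 1.0
t: 6.9
eef_pos: [0.5013, 0.1115, 0.23]
tool_rot: [-3.141, -0.038, -0.001]
wrist_force: [-0.2, 1.6, 1.6]
opening: 0.007
finger_force: 1.0
t: 7.1
eef_pos: [0.5013, 0.1065, 0.2298]
tool_rot: [3.141, 0.039, 0.0]
wrist_force: [-0.5, 1.5, 2.0]
opening: 0.005
finger_force: 0.9
t 7.1 tip in gearbox mm [ 0.5 49. ] tipz 165.8 yaw 0.0246 op 0.0 F [-0.5  1.5  2. ]
```

The force stays near 1.5 N and the knob is already past the slot edge, so it's crossing freely.

```bash
python3 -m handwheel '[{"dx":0,"dy":4,"dz":0,"roll":0},{"dx":0,"dy":4,"dz":0,"roll":0},{"dx":0,"dy":4,"dz":0,"roll":0},{"dx":0,"dy":4,"dz":0,"roll":0},{"dx":0,"dy":4,"dz":0,"roll":0},{"dx":0,"dy":4,"dz":0,"roll":0}]'
python3 -m handwheel '[{"dx":0,"dy":4,"dz":0,"roll":0},{"dx":0,"dy":4,"dz":0,"roll":0},{"dx":0,"dy":4,"dz":0,"roll":0},{"dx":0,"dy":4,"dz":0,"roll":0},{"dx":0,"dy":4,"dz":0,"roll":0}]'
python3 -m handwheel '[{"dx":0,"dy":2,"dz":0,"roll":0},{"dx":0,"dy":2,"dz":0,"roll":0}]'
python3 -c "from h import *;tool()"
```

```text
t: 7.7
eef_pos: [0.5018, 0.0822, 0.2297]
tool_rot: [3.141, 0.038, -0.0]
wrist_force: [-0.3, 0.9, 1.1]
opening: 0.008
finger_force: 0.7
t: 8.2
eef_pos: [0.5023, 0.0623, 0.2296]
tool_rot: [-3.141, -0.038, 0.001]
wrist_force: [-0.0, 0.9, 0.3]
opening: 0.007
finger_force: 0.5
t: 8.4
eef_pos: [0.5023, 0.0584, 0.2295]
tool_rot: [-3.141, -0.038, 0.001]
wrist_force: [0.3, 1.0, -0.1]
opening: 0.006
finger_force: 0.5
t 8.4 tip in gearbox mm [0.3 0.9] tipz 165.5 yaw 0.0243 op 0.01 F [ 0.3  1.  -0.1]
```

```bash
python3 -m handwheel '[{"dx":0,"dy":1,"dz":0,"roll":0},{"dx":0,"dy":0,"dz":0,"roll":0}]'
python3 -m handwheel '[{"dx":0,"dy":-8,"dz":0,"roll":0},{"dx":0,"dy":-10,"dz":0,"roll":0},{"dx":-20,"dy":0,"dz":0,"roll":0},{"dx":-20,"dy":0,"dz":0,"roll":0},{"dx":-13,"dy":0,"dz":0,"roll":0},{"dx":0,"dy":0,"dz":0,"roll":0},{"dx":0,"dy":0,"dz":0,"roll":0}]'
python3 - <<'E'
from h import *
tool();f,g=knob()
cv2.imwrite("pics/f.png",np.hstack([cv2.resize(f["frame"][160:260,190:290,::-1],(400,400),interpolation=2),cv2.resize(g["frame"][150:250,200:300,::-1],(400,400),interpolation=2)]))
E
```

```text
t: 8.6
eef_pos: [0.5024, 0.0575, 0.2296]
tool_rot: [3.141, 0.038, -0.0]
wrist_force: [-0.7, 0.8, 0.7]
opening: 0.007
finger_force: 0.2
t: 9.3
eef_pos: [0.4495, 0.0748, 0.2301]
tool_rot: [3.141, 0.039, 0.002]
wrist_force: [-0.3, 0.2, -0.7]
opening: 0.002
finger_force: 0.0
t 9.3 tip in gearbox mm [-52.1  18.6] tipz 166.1 yaw 0.025 op 0.0 F [-0.3  0.2 -0.7]
side 0.63 [185.0, 251.3] gearbox [  8.8 -40.2]
side 0.63 [185.0, 251.3] gearbox [  8.3 -31. ]
```

View pics/f.png

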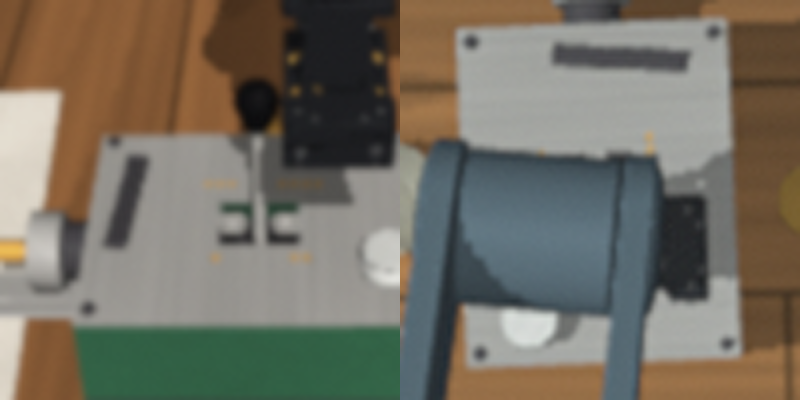

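In the side view the knob has crossed to the right: crop (257,105), stem upright in the crossbar. Next I move the fingertips behind it and push forward.

```bash
python3 -m handwheel '[{"dx":0,"dy":20,"dz":0,"roll":0},{"dx":0,"dy":20,"dz":0,"roll":0},{"dx":0,"dy":13,"dz":0,"roll":0},{"dx":10,"dy":0,"dz":0,"roll":0},{"dx":8,"dy":0,"dz":0,"roll":0},{"dx":4,"dy":0,"dz":0,"roll":0},{"dx":4,"dy":0,"dz":0,"roll":0},{"dx":4,"dy":0,"dz":0,"roll":0},{"dx":4,"dy":0,"dz":0,"roll":0}]'
python3 -m handwheel '[{"dx":4,"dy":0,"dz":0,"roll":0},{"dx":4,"dy":0,"dz":0,"roll":0}]'
python3 -c "from h import *;tool()"
```

```text
t: 10.4
eef_pos: [0.4844, 0.0226, 0.2296]
tool_rot: [-3.141, -0.04, 0.001]
wrist_force: [-1.2, 0.0, 0.8]
opening: 0.004
finger_force: 0.7
t: 10.6
eef_pos: [0.4925, 0.0226, 0.2297]
tool_rot: [-3.141, -0.039, 0.0]
wrist_force: [-1.1, 0.6, 0.9]
opening: 0.007
finger_force: 0.7
t 10.6 tip in gearbox mm [-10.3 -34.7] tipz 165.7 yaw 0.0247 op 0.01 F [-1.1  0.6  0.9]
```

Pushing freely at about 1.2 N.

```bash
python3 -m handwheel '[{"dx":4,"dy":0,"dz":0,"roll":0},{"dx":4,"dy":0,"dz":0,"roll":0},{"dx":4,"dy":0,"dz":0,"roll":0},{"dx":4,"dy":0,"dz":0,"roll":0},{"dx":4,"dy":0,"dz":0,"roll":0},{"dx":3,"dy":0,"dz":0,"roll":0}]'
python3 -m handwheel '[{"dx":2,"dy":0,"dz":0,"roll":0},{"dx":1,"dy":0,"dz":0,"roll":0},{"dx":0,"dy":0,"dz":0,"roll":0}]'
python3 -m handwheel '[{"dx":1,"dy":0,"dz":0,"roll":0},{"dx":1,"dy":0,"dz":0,"roll":0},{"dx":0,"dy":0,"dz":0,"roll":0}]'
python3 -c "from h import *;tool()"
```

```text
t: 11.2
eef_pos: [0.5156, 0.0229, 0.2295]
tool_rot: [3.141, 0.038, -0.001]
wrist_force: [-2.0, 0.1, -1.6]
opening: 0.006
finger_force: 0.6
t: 11.5
eef_pos: [0.5184, 0.023, 0.2297]
tool_rot: [3.141, 0.038, -0.0]
wrist_force: [-1.1, -0.1, -1.1]
opening: 0.008
finger_force: 0.5
t: 11.8
eef_pos: [0.5204, 0.0231, 0.2298]
tool_rot: [-3.141, -0.038, -0.0]
wrist_force: [-1.0, -0.3, -0.7]
opening: 0.006
finger_force: 0.5
t 11.8 tip in gearbox mm [ 17.6 -34.9] tipz 165.8 yaw 0.0245 op 0.01 F [-1.  -0.3 -0.7]
```

```bash
python3 -m handwheel '[{"dx":1,"dy":0,"dz":0,"roll":0},{"dx":0,"dy":0,"dz":0,"roll":0}]'
python3 -m handwheel '[{"dx":1,"dy":0,"dz":0,"roll":0},{"dx":0,"dy":0,"dz":0,"roll":0}]'
python3 -m handwheel '[{"dx":1,"dy":0,"dz":0,"roll":0},{"dx":0,"dy":0,"dz":0,"roll":0}]'
```

```text
t: 12.0
eef_pos: [0.5214, 0.0231, 0.2297]
tool_rot: [-3.141, -0.039, -0.0]
wrist_force: [-1.0, 0.2, -0.9]
opening: 0.01
finger_force: 0.6
t: 12.2
eef_pos: [0.5224, 0.0231, 0.2297]
tool_rot: [-3.141, -0.038, -0.0]
wrist_force: [-1.5, 1.0, -0.5]
opening: 0.007
finger_force: 0.6
t: 12.4
eef_pos: [0.5234, 0.0231, 0.2297]
tool_rot: [-3.141, -0.038, -0.0]
wrist_force: [-0.9, 0.4, -1.5]
opening: 0.006
finger_force: 0.6
```

```bash
python3 -m handwheel '[{"dx":1,"dy":0,"dz":0,"roll":0},{"dx":0,"dy":0,"dz":0,"roll":0}]' | grep -E "eef|wrist"
python3 -m handwheel '[{"dx":1,"dy":0,"dz":0,"roll":0},{"dx":0,"dy":0,"dz":0,"roll":0}]'| grep -E "eef|wrist"
python3 - <<'E'
from h import *
tool();f,g=knob();print([proj(f,[*(O+G@[x,-.034]),.171]) for x in(.03,.044)])
E
```

```text
eef_pos: [0.5242, 0.0232, 0.2296]
wrist_force: [-1.7, 0.3, -0.2]
eef_pos: [0.525, 0.0232, 0.2295]
wrist_force: [-2.9, 0.6, -0.4]
t 12.8 tip in gearbox mm [ 22.1 -34.8] tipz 165.5 yaw 0.0245 op 0.0 F [-2.9  0.6 -0.4]
side 0.48 [186.6, 235.9] gearbox [ 52.6 -33.1]
side 0.48 [186.6, 235.9] gearbox [ 51.6 -24. ]
[[np.float64(186.36061112678635), np.float64(243.81571857367263)], [np.float64(186.3892165829779), np.float64(238.9197667808261)]]
```

Now the force rises, so this is the stop. I seat it until the force is clearly higher.

```bash
for i in 1; do python3 -m handwheel '[{"dx":1,"dy":0,"dz":0,"roll":0},{"dx":0,"dy":0,"dz":0,"roll":0}]' | grep -E "eef|wrist"; done
python3 -m handwheel '[{"dx":1,"dy":0,"dz":0,"roll":0},{"dx":0,"dy":0,"dz":0,"roll":0}]'| grep -E "eef|wrist"
```

```text
eef_pos: [0.5259, 0.0233, 0.2294]
wrist_force: [-5.4, 0.8, -0.1]
eef_pos: [0.5265, 0.0233, 0.2292]
wrist_force: [-6.6, 1.2, -1.8]
```

The stop is confirmed at 6.6 N. I retract straight back, then up and away to the right.

```bash
python3 -m handwheel '[{"dx":-3,"dy":0,"dz":0,"roll":0},{"dx":-6,"dy":0,"dz":0,"roll":0},{"dx":-15,"dy":0,"dz":0,"roll":0},{"dx":-20,"dy":0,"dz":0,"roll":0},{"dx":-10,"dy":0,"dz":-20,"roll":0},{"dx":0,"dy":0,"dz":-30,"roll":0},{"dx":0,"dy":0,"dz":-25,"roll":0},{"dx":-10,"dy":30,"dz":0,"roll":0},{"dx":-10,"dy":35,"dz":0,"roll":0},{"dx":-10,"dy":35,"dz":0,"roll":0},{"dx":-10,"dy":35,"dz":0,"roll":0},{"dx":-10,"dy":35,"dz":0,"roll":0}]' | grep -E "eef|wrist"
python3 -m handwheel '[{"dx":-10,"dy":35,"dz":0,"roll":0},{"dx":-10,"dy":35,"dz":0,"roll":0},{"dx":-10,"dy":35,"dz":0,"roll":0},{"dx":-10,"dy":35,"dz":0,"roll":0},{"dx":-10,"dy":35,"dz":0,"roll":0},{"dx":0,"dy":0,"dz":0,"roll":0}]' | grep -E "eef|wrist"
python3 - <<'E'
from h import *
tool();f,g=knob()
for h in(f,g):print([np.round(proj(h,[*(O+G@[x,-.034]),.171]),1) for x in(.03,.044)])
cv2.imwrite("pics/g.png",np.hstack([cv2.resize(f["frame"][160:260,190:290,::-1],(400,400),interpolation=2),cv2.resize(g["frame"][150:250,200:300,::-1],(400,400),interpolation=2)]))
E
```

```text
eef_pos: [0.4276, -0.151, 0.3059]
wrist_force: [0.7, -0.3, -0.6]
eef_pos: [0.3811, -0.3297, 0.3058]
wrist_force: [-0.3, -0.4, -0.0]
t 15.2 tip in gearbox mm [-130.2 -384.2] tipz 241.8 yaw 0.0201 op 0.0 F [-0.3 -0.4 -0. ]
side 0.65 [228.2, 283.6] gearbox [-76.1 136.6]
side 0.65 [228.2, 283.6] gearbox [-75.6 143.7]
side 0.61 [188.3, 237.1] gearbox [ 48.7 -25.2]
side 0.61 [188.3, 237.1] gearbox [ 47.8 -16.2]
top 0.51 [178.6, 259.7] gearbox [ 44.5 -33.3]
top 0.51 [178.6, 259.7] gearbox [ 43.6 -33.4]
[array([186.4, 243.8]), array([186.4, 238.9])]
[array([183.8, 260.1]), array([178.8, 259.9])]
```

View pics/g.png

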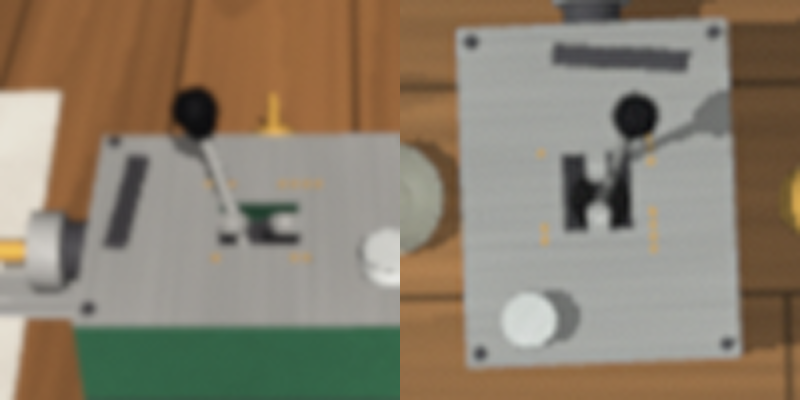

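The lever stands in the far right slot. The knob is at top crop (635,115), which is x = 44 mm and y = -33 mm, where fully home in third puts it. The tin and gauge haven't moved.

```bash
python3 -c "from bench import *;print(job_done())"
```

```text
the job is handed in; nothing more can be done
None
```

The lathe is in third gear: the lever is against its forward stop in the far right slot (knob about 44 mm forward, 33 mm right). It was only pushed, with at most about 7 N at the wrist; the tin and gauge hadn't moved in the last picture, the arm is clear, and the job is handed in.

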